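# Run a jar in the mixer by holding its spring lever on the third step

### The job

Take the black-and-white patterned drum out of the wooden crate and stand it fully down and upright in the round well of the white jar mixer. Only then, with the drum let go, press the orange spring lever down past the first and second steps to the third (red mark), neither short of it nor down on the bottom stop and without forcing it, and finish while still holding it there. Leave everything else where it stands.

Things in the scene. Friction and masses are not known exactly. Their poses are not given: they have to be found in the camera images.
- crate: open pine crate, 200 x 200 mm and 60 mm high, fixed to the worktop, walls and floor 6 mm thick; origin under its centre on the worktop, z up, x and y along its sides. Four things stand upright on its floor, one near each of (+-45, +-45) mm in its frame: the drum, a glass jar with a green cap, a tomato tin and a dark spread jar; which stands where changes.
- pepper_drum: the drum to take: upright cylinder, 46 mm diameter, 98 mm tall, black with white slanting dashes and a white lid, opaque, about 0.08 to 0.15 kg; origin at the centre of its underside, z up through the lid. It can be gripped anywhere across its diameter, best in its upper third.
- mixer: white jar mixer, fixed to the worktop: base 120 mm (x) by 190 mm (y, from -95 to +95 mm), 30 mm high, with a round well in its left (+y) half and, on its right (-y) half, a tower 102 mm high that fills the rear (x from 0 to +59 mm, y from -94 to -10 mm). Origin on the worktop under the base; x points to its rear, away from the lever, y to its left, z up.
- well (a point): centre of the well's floor, 10 mm above the worktop, at (0, +45) mm in the mixer's frame. The well is round, 55 mm wide and 20 mm deep with a 3 mm chamfer at the mouth; its rim is 30 mm above the worktop. The drum stands seated with its underside on this floor.
- speed_lever (a joint): travel of the lever straight down (m): 0 at rest (top), steps felt as clicks at 0.010 (green mark), 0.020 (yellow mark) and 0.030 (red mark, the third), hard stop at 0.037. On a step when within about 4 mm of it. A spring pushes it up, 4 N at rest and 7 N at the third step, with a ripple of about 2 N from the clicks (never over about 10 N until the stop); it flies back to 0 wherever it is let go.
- lever_top (a point): centre of the upper face of the orange lever paddle, moving with it: 92 mm above the worktop at rest, 62 mm at the third step. The paddle is 44 mm (mixer x) by 42 mm (mixer y) and 12 mm thick, stands out of the tower's front, towards -x of the mixer, with a gap of 7 mm to the tower, and is free above; this point lies 30 mm in front of the tower's front face, at (-30, -55) mm in the mixer's frame. Press it straight down with closed fingertips.
- spice_jar: bystander in the crate: glass jar with a green cap, 46 mm diameter, 98 mm tall; origin at the centre of its underside.
- tomato_tin: bystander in the crate: tin with tomatoes pictured, 75 mm diameter, 58 mm tall; origin at the centre of its underside.
- spread_jar: bystander in the crate: dark jar with a green lid, 75 mm diameter, 83 mm tall; origin at the centre of its underside.
- teapot: bystander: grey teapot, 98 x 170 mm and 110 mm tall, on the worktop behind the work; origin at the centre of its underside.
- fish_tin: bystander: flat blue and white tin, 86 mm diameter, 40 mm tall, on the worktop to the right of the mixer; origin at the centre of its underside.
There are look-alikes about, which are no part of the job. There is more than one size of the pepper_drum; the job needs the smaller.

How it is judged:
By the outcome, as a careful person would: the job done as asked, in the order asked, and still so for the second after the job is handed in, while the arm keeps its last pose, push and grip.
It also fails if it takes over 51 s, if anything falls off the work surface, if the arm or the gripper's body presses on something with over 40 N, if the wrist force passes 120 N, or if a joint passes its speed limit or range.

### The arm

A 6-joint arm with a two-finger parallel gripper is mounted at the origin on a cart in front of the work surface, level with it; the furniture and walls round the work are solid. World frame = base frame: x ahead of the robot, y to its left, z up, the work surface at z = 0. Lengths are in m, angles in rad, forces in N, time in s.
With the tool pointing down it reaches from about 0.375 to 0.975 m from the base axis. Payload 3.8 kg.
Tool frame: the origin (TCP) lies between the finger pads; the fingertips stand 19 mm ahead of it and the grasp point (between the pads) is the TCP (env.tcp_to_tips is the z of the fingertips in the tool frame, in m); z points along the fingers, y is the line along which they close (so a half turn about z gives the same grasp; the last joint's range is limited). The gripper opens to 85 mm and grips with 20 to 120 N. Pads are 22 mm wide; open, the fingers measure 114 mm over their backs; the gripper's body (76 mm by 85 mm) begins 54 mm behind the grasp point. The pads swing forward as they close: fully open they stand 13 mm farther back than shut.
Start: joints at [-1.336, 0.264, 1.604, -0, 1.274, -0.037], TCP at [0.181, -0.65, 0.25] pointing down, gripper open.
Joint ranges: [-2.63, 2.63], [-0.94, 2.18], [0.31, 2.57], [-1.31, 4.45], [0, 2.66], [-2.55, 2.55]. Speed limits (rad/s): [2.57, 2.57, 3.14, 3.14, 3.14, 3.14].

### API

Orientations are given as a unit quaternion [x, y, z, w].
In Python, from bench import env, snapshot, job gives the robot as it stands. The module is installed in compiled form; this text tells all that it offers.
- The arm moves only by the tool jog_arm, never from a script. Its argument "deltas" is a list of rows, each a list of 3 entries, a list of its own where there are three numbers: the turn, a rotation vector about the tool's x, y, z in units of 5 degrees (1.0 is 5 degrees), then the shift along the tool's x, y, z in cm, then the finger opening in cm, from 0 to 8.54. In form: [[[wx, wy, wz], [x, y, z], jaw], ...]. A call has 1 to 8 rows; each row shifts and turns the commanded pose from where the row before left it, along the tool's axes as they then stand; what a row does not reach is not made up. A row lasts 1/10 s, in which the tool goes at most 50 mm and 8.59 degrees, less where a joint would pass 70% of its speed; a pose out of reach is approached as far as the arm can. A call is refused whole if a number of a shift passes 5 or a number of a turn 1, either way. A call with a gripper value outside its range is refused whole. The fingers move at their own pace and stop on an object; "grip_force" is the grip in N (left out, the last holds). Time passes only in rows, so rows that do not move let the fingers close. It gives the time, the measured TCP pose, the force, the opening and the grip force at its end, in the units of the state.
- env.state(): the state, without advancing time (a new reading comes with each control period).
- snapshot(name): name is "scene" or "top"; returns a dict with "pixels" (420x560x3 uint8, blue, green, red), "fov_y" (degrees; the focal length in pixels is half the picture's height over the tangent of half this angle, whatever the lens; pixels are square), "cx", "cy" (the principal point, pixels), "world_from_camera" (4x4, takes a point from camera to world coordinates). Camera axes: x right, y down, z forward; pixel columns grow to the right and rows downward; lengths in m; the calibration is good to about 2 mm. A picture is of the moment at which its call begins. There is no depth.
- job.close_job(): hands the job in; it is judged then, once.
The state is a dict: "time": time; "joint_pos": joint angles; "joint_velocities": joint speeds; "effort": joint torques, N m; "position": TCP position; "tcp_rot": TCP orientation; "wrist_force": force on the tool from outside, world axes, zero at the start; "ft_torque": the same for the moment, N m; "width": opening from 0.0 (shut) to 1.0 (fully open); "finger_force": force on a finger pad.
Only numpy, scipy, OpenCV 4.12 (cv2) and the standard library are available. Lean on these libraries where they do the work, as an engineer would, in place of code of your own. Each camera call takes 0.05 s, during which the arm holds its last target. There are 200 camera calls.

## Working session

There is one attempt and no reset: what is moved stays moved. The work goes in short steps, Python scripts to look and compute and a tool call to move; the robot and the scene stay as the last step left them, time stands still between calls to the robot, and variables do not carry over. Pictures are saved under pics/ and viewed, at most 10 in all, crops included, and the job is handed in when it is done.

Besides the shell and the picture viewer there is one more tool, called after "Emit:" in YAML: its name, and indented under it one key for each argument. jog_arm: Moves the arm, as the interface text tells. Its arguments: {"type":"object","properties":{"deltas":{"type":"array"},"grip_force":{"type":"number"}},"required":["deltas"]}

```bash
mkdir -p pics; cat > h.py <<'E'
import numpy as np, cv2
from bench import env, snapshot, job
def snap(n,f):
    s=snapshot(n); cv2.imwrite(f'pics/{f}.png',np.array(s['pixels'])); np.savez(f'pics/{f}.npz',**{k:np.array(v) for k,v in s.items()}); return s
def load(f): return dict(np.load(f'pics/{f}.npz'))
def ray(s,u,v,z):
    H=s['pixels'].shape[0]; fl=H/2/np.tan(np.radians(s['fov_y'])/2); T=np.array(s['world_from_camera'])
    d=T[:3,:3]@np.array([(u-s['cx'])/fl,(v-s['cy'])/fl,1]); o=T[:3,3]; return o+d*(z-o[2])/d[2]
def proj(s,P):
    H=s['pixels'].shape[0]; fl=H/2/np.tan(np.radians(s['fov_y'])/2); T=np.array(s['world_from_camera'])
    q=(np.atleast_2d(P)-T[:3,3])@T[:3,:3]; return q[:,:2]/q[:,2:]*fl+[s['cx'],s['cy']]
E
python3 - <<'E'
from h import *
for n in('scene','top'):
    s=snap(n,n+'0'); print(n,s['fov_y'],s['cx'],s['cy'],np.round(s['world_from_camera'],3))
st=env.state(); print({k:np.round(v,3) for k,v in st.items()},env.tcp_to_tips)
E
```

```text
scene 48.126853560825985 281.6966417170078 211.11137718879235 [[-0.566 -0.551  0.613 -0.341]
 [-0.824  0.368 -0.43   0.49 ]
 [ 0.011 -0.749 -0.663  1.037]
 [ 0.     0.     0.     1.   ]]
top 51.901285845533096 279.1002118799039 212.386845670097 [[-0.006 -0.993  0.12   0.38 ]
 [-1.     0.007  0.006 -0.121]
 [-0.007 -0.12  -0.993  1.286]
 [ 0.     0.     0.     1.   ]]
{'time': np.float64(0.1), 'joint_pos': array([-1.336,  0.265,  1.605,  0.   ,  1.274, -0.037]), 'joint_velocities': array([ 0.001, -0.002, -0.005, -0.002,  0.002,  0.   ]), 'effort': array([ 0.0000e+00, -5.1671e+01, -3.6859e+01, -0.0000e+00,  6.0000e-03,
       -0.0000e+00]), 'position': array([ 0.181, -0.65 ,  0.249]), 'tcp_rot': array([ 0.991,  0.135, -0.   , -0.001]), 'wrist_force': array([-0.517,  0.244,  0.047]), 'ft_torque': array([-0.04 ,  0.009,  0.003]), 'finger_force': np.float64(0.0), 'width': np.float64(1.0)} 0.019
```

View pics/scene0.png

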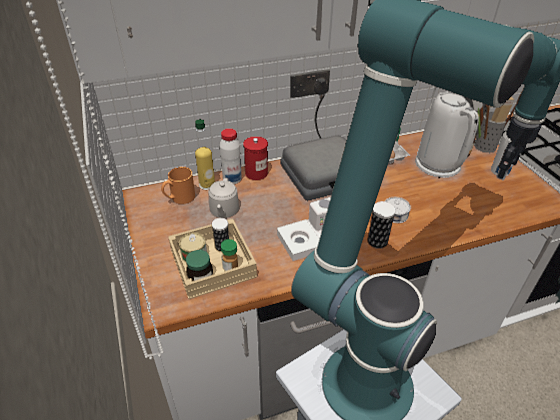

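View pics/top0.png

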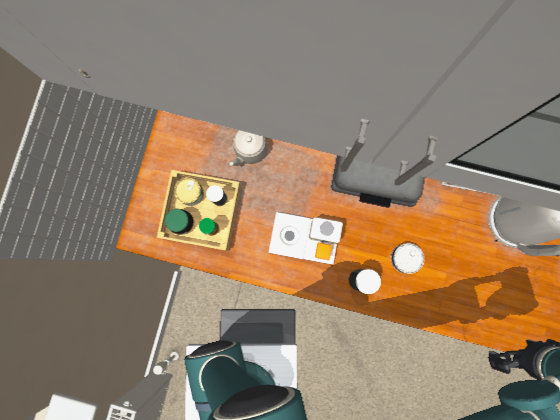

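The scene view shows two patterned drums. One is in the crate at about (220,232). The other, taller one stands on the worktop at (380,225), or top view (368,282), and is the look-alike. White-topped or similar things in the top view:
- White lid in the crate: (215,195)
- Fish tin: (408,258)
- Tower: (326,230)
- Green cap: (207,227)

I choose the one in the crate. The well is at about (289,236) and the lever at (325,250). Next is a close crop.

```bash
python3 - <<'E'
from h import *
a=cv2.imread('pics/top0.png')[160:280,150:350]; cv2.imwrite('pics/c1.png',cv2.resize(a,None,fx=4,fy=4,interpolation=cv2.INTER_CUBIC))
a=cv2.imread('pics/scene0.png')[180:300,160:340]; cv2.imwrite('pics/c2.png',cv2.resize(a,None,fx=4,fy=4,interpolation=cv2.INTER_CUBIC))
E
```

```text
(no output)
```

View pics/c1.png

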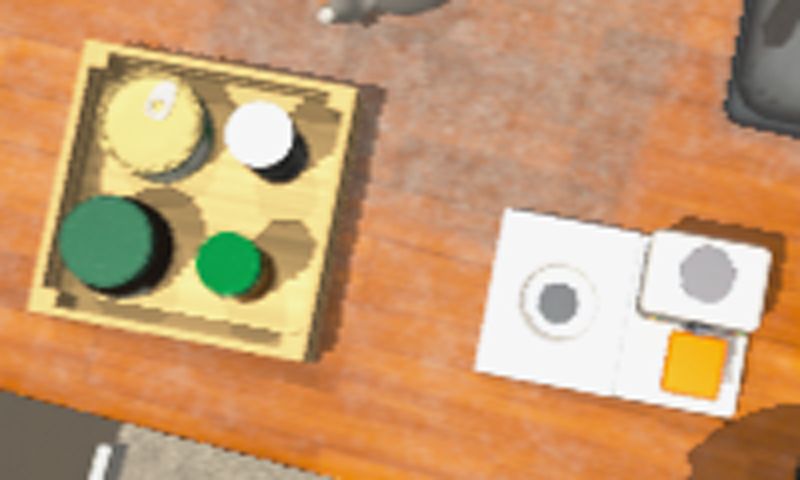

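View pics/c2.png

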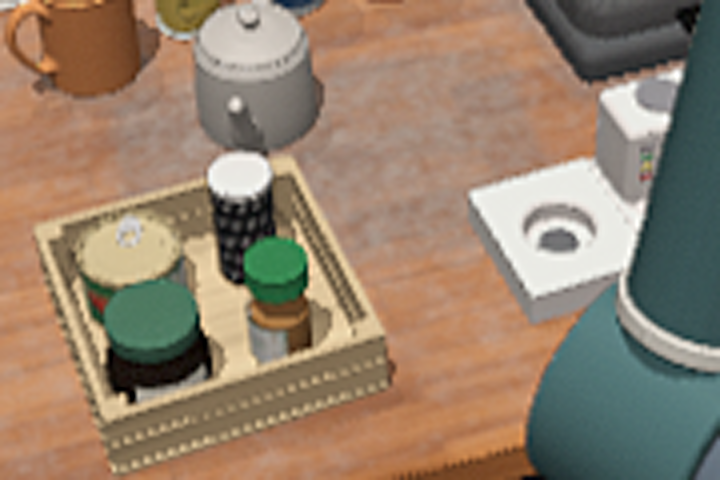

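The crops confirm it. The crate drum (top crop (260,135), patterned side seen in the scene crop at (243,215)) is narrow, about the same size as the spice jar. The well is at crop (558,301) and the lever at (695,365). Now I measure them.

```bash
python3 - <<'E'
from h import *
s=load('top0'); q=load('scene0'); c=lambda x,y:((x+.5)/4-.5+150,(y+.5)/4-.5+160)
R=lambda x,y,z:ray(s,*c(x,y),z)
I=np.array(s['pixels']).astype(np.uint8); hsv=cv2.cvtColor(I,cv2.COLOR_BGR2HSV)
def cen(m,box):
    mm=np.zeros(m.shape,bool); a,b,e,d=box; mm[b:d,a:e]=m[b:d,a:e]; v,u=np.nonzero(mm); return u.mean(),v.mean(),len(u)
white=(hsv[...,1]<40)&(hsv[...,2]>200)
u,v,n=cen(white,(204,184,226,204)); fl=210/np.tan(np.radians(s['fov_y'])/2)
D=ray(s,u,v,.104); print('drum',u,v,n,D, 'diam mm',2*np.sqrt(n/np.pi)/fl*(1.286-.104)*1000, 'scene px',proj(q,D))
org=(abs(hsv[...,0].astype(int)-18)<6)&(hsv[...,1]>230)&(hsv[...,2]>220)
u,v,n=cen(org,(313,240,335,262)); L=ray(s,u,v,.092); print('lever',u,v,n,L)
cr=[R(*p,.06) for p in[(88,40),(358,88),(312,360),(30,310)]]; print('crate c',np.mean(cr,0),'sides',[np.linalg.norm(cr[i]-cr[i-1]) for i in range(4)])
for n_,p,z in[('tin',(155,125),.064),('spread',(107,243),.089),('spice',(229,265),.104)]: print(n_,R(*p,z))
m=[R(*p,.03) for p in[(508,208),(478,372),(735,414)]]
print('mixer corners',m,np.linalg.norm(m[0]-m[1]),np.linalg.norm(m[1]-m[2])); 
ay=m[1]-m[2]; ax=m[0]-m[1]; print('yaw from y side',np.degrees(np.arctan2(-ay[0],ay[1])),'x side',np.degrees(np.arctan2(ax[1],ax[0])))
W=R(558,301,.03); print('well',W,'L-W',np.round(L-W,4),'yaw LW',np.degrees(np.arctan2(L[1]-W[1],L[0]-W[0])-np.arctan2(-.1,-.03)))
e=cr[1]-cr[0]; print('crate yaw',np.degrees(np.arctan2(-e[0],-e[1])*-1), [np.degrees(np.arctan2(*(cr[i]-cr[i-1])[1::-1])) for i in range(4)])
print('scene px well',proj(q,W))
# scene well check: crop2 rim approx (560,229)
print('scene well meas', ray(q,(560.5)/4-.5+160,(229.5)/4-.5+180,.03),'lid', ray(q,240.5/4-.5+160,177.5/4-.5+180,.104))
B=ray(s,368,282,.13); print('big drum',B,'fish',ray(s,408,258,.04))
E
```

```text
drum 214.2258064516129 193.04608294930875 217 [0.57796572 0.06649751 0.104     ] diam mm 45.531788718682506 scene px [[218.94864123 223.63537816]]
lever 324.8196721311475 247.45901639344262 61 [ 0.42585192 -0.23884106  0.092     ]
crate c [0.53879987 0.11702739 0.06      ] sides [np.float64(0.19911913771490927), np.float64(0.1996129515129151), np.float64(0.1981707536098364), np.float64(0.2045802177503635)]
tin [0.59149836 0.14729777 0.064     ]
spread [0.50390406 0.1737509  0.089     ]
spice [0.48659282 0.08562689 0.104     ]
mixer corners [array([ 0.53390134, -0.10565483,  0.03      ]), array([ 0.41426078, -0.08329824,  0.03      ]), array([ 0.382949  , -0.26882959,  0.03      ])] 0.12171146011970727 0.18815500892060164
yaw from y side -9.57943361843368 x side -10.584482021073649
well [ 0.46542157 -0.14172758  0.03      ] L-W [-0.0396 -0.0971  0.062 ] yaw LW -5.469579147300907
crate yaw -10.616167307450208 [np.float64(-10.60363517326418), np.float64(-100.61616730745021), np.float64(170.83200810031894), np.float64(79.6671691009696)]
scene px well [[298.91608767 236.42337451]]
scene well meas [ 0.46263623 -0.14237092  0.03      ] lid [0.57598272 0.06536247 0.104     ]
big drum [ 0.33264191 -0.3474662   0.13      ] fish [ 0.39628046 -0.48165544  0.04      ]
```

Emit:
jog_arm:
  deltas:
    - [[0, 0, -1], [0, 0, 0], 6.5]
    - [[0, 0, -1], [0, 0, 0], 6.5]
    - [[0, 0, -1], [0, 0, 0], 6.5]
    - [[0, 0, -1], [0, 0, 0], 6.5]
    - [[0, 0, -1], [0, 0, 0], 6.5]
    - [[0, 0, -1], [0, 0, 0], 6.5]
    - [[0, 0, -1], [0, 0, 0], 6.5]
    - [[0, 0, -1], [0, 0, 0], 6.5]

```text
time: 0.9
position: [0.1811, -0.6498, 0.2494]
tcp_rot: [0.884, 0.468, 0.0, -0.001]
wrist_force: [0.5, 1.1, -0.0]
width: 0.761
finger_force: 0.0
```

Emit:
jog_arm:
  deltas:
    - [[0, 0, -1], [0, 0, 0], 6.5]
    - [[0, 0, -1], [0, 0, 0], 6.5]
    - [[0, 0, -1], [0, 0, 0], 6.5]
    - [[0, 0, -1], [0, 0, 0], 6.5]
    - [[0, 0, -0.9], [0, 0, 0], 6.5]
    - [[0, 0, 0], [0, 0, 0], 6.5]

```text
time: 1.5
position: [0.1811, -0.6498, 0.2495]
tcp_rot: [0.766, 0.643, 0.0, -0.001]
wrist_force: [-0.4, 0.9, 0.2]
width: 0.762
finger_force: 0.0
```

```bash
cat >> h.py <<'E'
from scipy.spatial.transform import Rotation as Ro
def go(x,y,z,yaw=-10):
    st=env.state(); r=Ro.from_quat(st['tcp_rot']); p=np.array(st['position'])
    ty=np.radians(yaw); want=Ro.from_matrix(np.c_[[-np.sin(ty),np.cos(ty),0],[np.cos(ty),np.sin(ty),0],[0,0,-1]])
    print('t',round(st['time'],2),'pos',np.round(p,4),'shift cm',np.round(r.inv().apply(np.array([x,y,z])-p)*100,2),'turn u',np.round((r.inv()*want).as_rotvec(degrees=True)/5,2),'F',np.round(st['wrist_force'],1),'w',round(float(st['width']),3),'ff',round(float(st['finger_force']),1))
E
python3 -c "
from h import *
go(.577,.066,.25)"
```

```text
t 1.5 pos [ 0.1811 -0.6498  0.2495] shift cm [7.733e+01 2.667e+01 3.000e-02] turn u [-0.01 -0.01  0.02] F [-0.4  0.9  0.2] w 0.762 ff 0.0
```

Emit:
jog_arm:
  deltas:
    - [[0, 0, 0], [3.2, 1.1, 0], 6.5]
    - [[0, 0, 0], [3.2, 1.1, 0], 6.5]
    - [[0, 0, 0], [3.2, 1.1, 0], 6.5]
    - [[0, 0, 0], [3.2, 1.1, 0], 6.5]
    - [[0, 0, 0], [3.2, 1.1, 0], 6.5]
    - [[0, 0, 0], [3.2, 1.1, 0], 6.5]
    - [[0, 0, 0], [3.2, 1.1, 0], 6.5]
    - [[0, 0, 0], [3.2, 1.1, 0], 6.5]

```text
time: 2.3
position: [0.3124, -0.4118, 0.25]
tcp_rot: [0.766, 0.642, 0.0, -0.0]
wrist_force: [-0.7, 0.7, -0.0]
width: 0.763
finger_force: 0.0
```

Emit:
jog_arm:
  deltas:
    - [[0, 0, 0], [3.2, 1.1, 0], 6.5]
    - [[0, 0, 0], [3.2, 1.1, 0], 6.5]
    - [[0, 0, 0], [3.2, 1.1, 0], 6.5]
    - [[0, 0, 0], [3.2, 1.1, 0], 6.5]
    - [[0, 0, 0], [3.2, 1.1, 0], 6.5]
    - [[0, 0, 0], [3.2, 1.1, 0], 6.5]
    - [[0, 0, 0], [3.2, 1.1, 0], 6.5]
    - [[0, 0, 0], [3.2, 1.1, 0], 6.5]

```text
time: 3.1
position: [0.4431, -0.1749, 0.2502]
tcp_rot: [0.766, 0.642, -0.0, 0.0]
wrist_force: [0.2, -0.8, -0.3]
width: 0.76
finger_force: 0.0
```

Emit:
jog_arm:
  deltas:
    - [[0, 0, 0], [3.2, 1.1, 0], 6.5]
    - [[0, 0, 0], [3.2, 1.1, 0], 6.5]
    - [[0, 0, 0], [3.2, 1.1, 0], 6.5]
    - [[0, 0, 0], [3.2, 1.1, 0], 6.5]
    - [[0, 0, 0], [3.2, 1.1, 0], 6.5]
    - [[0, 0, 0], [3.2, 1.1, 0], 6.5]
    - [[0, 0, 0], [3.2, 1.1, 0], 6.5]
    - [[0, 0, 0], [0, 0, 0], 6.5]

```text
time: 3.9
position: [0.5586, 0.0343, 0.25]
tcp_rot: [0.765, 0.644, 0.001, -0.0]
wrist_force: [-0.2, 0.2, 0.4]
width: 0.762
finger_force: 0.0
```

```bash
python3 -c "
from h import *
go(.577,.066,.09); print(env.state()['joint_pos'])"
```

```text
t 3.9 pos [0.5586 0.0343 0.25  ] shift cm [ 3.41  1.27 16.01] turn u [ 0.   -0.02  0.03] F [-0.2  0.2  0.4] w 0.762 ff 0.0
[1.60372406e-02 4.61499679e-02 1.85412562e+00 1.54531607e-03
 1.24076949e+00 1.87355488e-01]
```

Then down to the grasp height.

Emit:
jog_arm:
  deltas:
    - [[0, 0, 0], [3.4, 1.3, 0], 6.5]
    - [[0, 0, 0], [0, 0, 3], 6.5]
    - [[0, 0, 0], [0, 0, 3], 6.5]
    - [[0, 0, 0], [0, 0, 2], 6.5]
    - [[0, 0, 0], [0, 0, 2], 6.5]
    - [[0, 0, 0], [0, 0, 0], 6.5]

```text
time: 4.5
position: [0.5728, 0.0616, 0.1465]
tcp_rot: [0.766, 0.643, -0.003, -0.002]
wrist_force: [-1.3, 0.6, -0.2]
width: 0.759
finger_force: 0.0
```

```bash
python3 -c "
from h import *
go(.577,.066,.09); snap('scene','s1'); snap('top','t1')
a=cv2.imread('pics/s1.png')[160:290,160:330]; b=cv2.imread('pics/t1.png')[140:270,150:300]
cv2.imwrite('pics/c3.png',cv2.resize(np.hstack([a,b]),None,fx=2.5,fy=2.5,interpolation=2))"
```

```text
t 4.5 pos [0.5728 0.0616 0.1465] shift cm [0.52 0.38 5.65] turn u [-0.08  0.02 -0.  ] F [-1.3  0.6 -0.2] w 0.759 ff 0.0
```

View pics/c3.png

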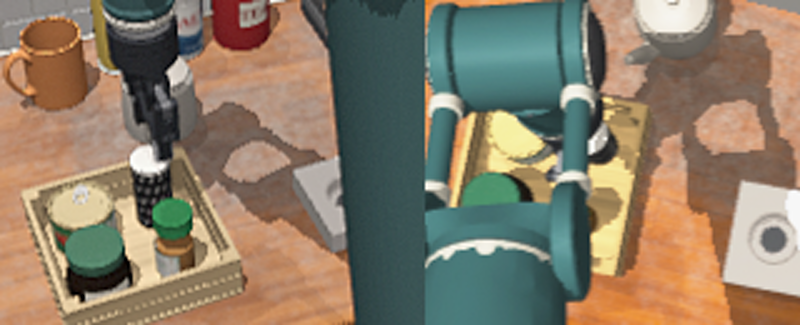

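The crop shows the fingers over the white lid of the crate drum (about (150,160)), clear of the teapot. I let it settle, then trim.

Emit:
jog_arm:
  deltas:
    - [[0, 0, 0], [0, 0, 0], 6.5]
    - [[0, 0, 0], [0, 0, 0], 6.5]

```text
time: 4.8
position: [0.577, 0.0623, 0.152]
tcp_rot: [0.766, 0.643, 0.001, 0.001]
wrist_force: [-0.5, -0.2, 0.2]
width: 0.762
finger_force: 0.0
```

```bash
python3 -c "
from h import *
go(.577,.066,.09)"
```

```text
t 4.8 pos [0.577  0.0623 0.152 ] shift cm [ 0.36 -0.09  6.2 ] turn u [ 0.03 -0.01  0.01] F [-0.5 -0.2  0.2] w 0.762 ff 0.0
```

Emit:
jog_arm:
  deltas:
    - [[0, 0, 0], [0.4, -0.1, 0], 6.5]
    - [[0, 0, 0], [0, 0, 1.5], 6.5]
    - [[0, 0, 0], [0, 0, 1.5], 6.5]
    - [[0, 0, 0], [0, 0, 1.5], 6.5]
    - [[0, 0, 0], [0, 0, 1.5], 6.5]
    - [[0, 0, 0], [0, 0, 0.2], 6.5]
    - [[0, 0, 0], [0, 0, 0], 6.5]
    - [[0, 0, 0], [0, 0, 0], 6.5]

```text
time: 5.6
position: [0.5761, 0.0665, 0.0885]
tcp_rot: [0.766, 0.643, 0.0, 0.0]
wrist_force: [0.8, 0.6, 0.4]
width: 0.765
finger_force: 0.0
```

```bash
python3 -c "
from h import *
go(.577,.066,.09)"
```

```text
t 5.6 pos [0.5761 0.0665 0.0885] shift cm [-0.03  0.1  -0.15] turn u [ 0.01 -0.    0.01] F [0.8 0.6 0.4] w 0.765 ff 0.0
```

Emit:
jog_arm:
  deltas:
    - [[0, 0, 0], [0, 0, 0], 3.5]
    - [[0, 0, 0], [0, 0, 0], 3.5]
    - [[0, 0, 0], [0, 0, 0], 3.5]
    - [[0, 0, 0], [0, 0, 0], 3.5]
    - [[0, 0, 0], [0, 0, 0], 3.5]
    - [[0, 0, 0], [0, 0, 0], 3.5]
  grip_force: 40

```text
time: 6.2
position: [0.5768, 0.0666, 0.0894]
tcp_rot: [0.766, 0.643, 0.001, 0.001]
wrist_force: [1.8, -0.3, 5.6]
width: 0.523
finger_force: 41.0
```

Emit:
jog_arm:
  deltas:
    - [[0, 0, 0], [0, 0, -1], 3.5]
    - [[0, 0, 0], [0, 0, -2], 3.5]
    - [[0, 0, 0], [0, 0, -2.5], 3.5]
    - [[0, 0, 0], [0, 0, -2.5], 3.5]
    - [[0, 0, 0], [0, 0, -2.5], 3.5]
    - [[0, 0, 0], [0, 0, -2], 3.5]
    - [[0, 0, 0], [0, 0, 0], 3.5]
    - [[0, 0, 0], [0, 0, 0], 3.5]

```text
time: 7.0
position: [0.575, 0.0665, 0.2127]
tcp_rot: [0.766, 0.643, -0.0, -0.0]
wrist_force: [-0.1, -0.6, -1.8]
width: 0.525
finger_force: 41.0
```

```bash
python3 -c "
from h import *
go(.464,-.142,.215)"
```

```text
t 7.0 pos [0.575  0.0665 0.2127] shift cm [-22.45  -7.34  -0.22] turn u [-0.01  0.    0.01] F [-0.1 -0.6 -1.8] w 0.525 ff 41.0
```

Emit:
jog_arm:
  deltas:
    - [[0, 0, 0], [-2, -0.6, 0], 3.5]
    - [[0, 0, 0], [-3, -1, 0], 3.5]
    - [[0, 0, 0], [-3, -1, 0], 3.5]
    - [[0, 0, 0], [-3, -1, 0], 3.5]
    - [[0, 0, 0], [-3, -1, 0], 3.5]
    - [[0, 0, 0], [-3, -1, 0], 3.5]
    - [[0, 0, 0], [-3, -1, 0], 3.5]
    - [[0, 0, 0], [-2, -0.7, 0], 3.5]

```text
time: 7.8
position: [0.4631, -0.1385, 0.2107]
tcp_rot: [0.766, 0.643, -0.001, -0.002]
wrist_force: [1.1, -0.2, -2.1]
width: 0.522
finger_force: 41.1
```

Emit:
jog_arm:
  deltas:
    - [[0, 0, 0], [-0.4, 0, 1.5], 3.5]
    - [[0, 0, 0], [0, 0, 2], 3.5]
    - [[0, 0, 0], [0, 0, 2], 3.5]
    - [[0, 0, 0], [0, 0, 1], 3.5]
    - [[0, 0, 0], [0, 0, 0], 3.5]
    - [[0, 0, 0], [0, 0, 0], 3.5]

```text
time: 8.4
position: [0.465, -0.141, 0.1477]
tcp_rot: [0.765, 0.643, -0.0, -0.001]
wrist_force: [0.2, 0.9, -1.6]
width: 0.524
finger_force: 41.1
```

```bash
python3 -c "
from h import *
go(.464,-.142,.12); snap('scene','s2'); snap('top','t2')
a=cv2.imread('pics/s2.png')[150:270,240:400]; b=cv2.imread('pics/t2.png')[180:300,220:380]
cv2.imwrite('pics/c4.png',cv2.resize(np.hstack([a,b]),None,fx=2.5,fy=2.5,interpolation=2))
for P in [(.464,-.142,.03)]: print(proj(load('s2'),P))"
```

```text
t 8.4 pos [ 0.465  -0.141   0.1477] shift cm [-0.11 -0.08  2.77] turn u [-0.02 -0.    0.02] F [ 0.2  0.9 -1.6] w 0.524 ff 41.1
[[299.26288569 236.66094196]]
```

View pics/c4.png

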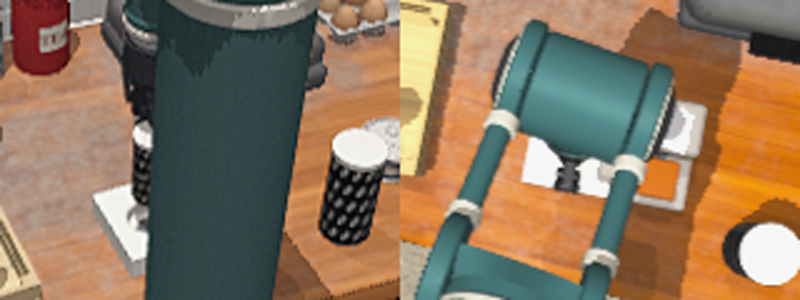

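The drum hangs upright right over the well (crop (140,165)), and the arm hides the rest. Now a slow descent, watching the force.

Emit:
jog_arm:
  deltas:
    - [[0, 0, 0], [-0.1, 0, 1], 3.5]
    - [[0, 0, 0], [0, 0, 1], 3.5]
    - [[0, 0, 0], [0, 0, 0.7], 3.5]
    - [[0, 0, 0], [0, 0, 0.5], 3.5]
    - [[0, 0, 0], [0, 0, 0.4], 3.5]
    - [[0, 0, 0], [0, 0, 0.4], 3.5]
    - [[0, 0, 0], [0, 0, 0], 3.5]

```text
time: 9.2
position: [0.4646, -0.1424, 0.1076]
tcp_rot: [0.766, 0.643, -0.0, -0.0]
wrist_force: [0.4, 0.3, -0.8]
width: 0.522
finger_force: 41.1
```

Emit:
jog_arm:
  deltas:
    - [[0, 0, 0], [0, 0, 0.3], 3.5]
    - [[0, 0, 0], [0, 0, 0.3], 3.5]
    - [[0, 0, 0], [0, 0, 0.3], 3.5]
    - [[0, 0, 0], [0, 0, 0.2], 3.5]
    - [[0, 0, 0], [0, 0, 0.1], 3.5]
    - [[0, 0, 0], [0, 0, 0], 3.5]
    - [[0, 0, 0], [0, 0, 0], 3.5]

```text
time: 9.9
position: [0.465, -0.1426, 0.0963]
tcp_rot: [0.766, 0.643, 0.0, 0.0]
wrist_force: [0.4, 0.1, -2.1]
width: 0.528
finger_force: 41.1
```

Emit:
jog_arm:
  deltas:
    - [[0, 0, 0], [0, 0, 0.1], 3.5]
    - [[0, 0, 0], [0, 0, 0.1], 3.5]
    - [[0, 0, 0], [0, 0, 0], 3.5]
    - [[0, 0, 0], [0, 0, 0], 3.5]

```text
time: 10.3
position: [0.465, -0.1425, 0.0943]
tcp_rot: [0.766, 0.643, -0.0, -0.0]
wrist_force: [-1.5, -1.0, -2.3]
width: 0.526
finger_force: 41.1
```

Emit:
jog_arm:
  deltas:
    - [[0, 0, 0], [0, 0, 0.1], 3.5]
    - [[0, 0, 0], [0, 0, 0.1], 3.5]
    - [[0, 0, 0], [0, 0, 0], 3.5]
    - [[0, 0, 0], [0, 0, 0], 3.5]

```text
time: 10.7
position: [0.4654, -0.1427, 0.0933]
tcp_rot: [0.766, 0.643, 0.0, 0.0]
wrist_force: [-1.8, 0.7, 5.8]
width: 0.522
finger_force: 40.2
```

Contact with the floor comes at the expected height (.0933 against .0934). Release gently and retreat.

Emit:
jog_arm:
  deltas:
    - [[0, 0, 0], [0, 0, 0], 4.8]
    - [[0, 0, 0], [0, 0, 0], 5.3]
    - [[0, 0, 0], [0, 0, 0], 6]
    - [[0, 0, 0], [0, 0, 0], 6.5]
    - [[0, 0, 0], [0, 0, 0], 6.5]
    - [[0, 0, 0], [0, 0, 0], 6.5]
  grip_force: 20

```text
time: 11.3
position: [0.4649, -0.1425, 0.0922]
tcp_rot: [0.766, 0.643, -0.0, -0.0]
wrist_force: [0.2, -0.7, -0.5]
width: 0.759
finger_force: 0.0
```

Emit:
jog_arm:
  deltas:
    - [[0, 0, 0], [0, 0, -1], 6.5]
    - [[0, 0, 0], [0, 0, -2], 6.5]
    - [[0, 0, 0], [0, 0, -2], 6.5]
    - [[0, 0, 0], [0, 0, -3], 6.5]
    - [[0, 0, 0], [0, 0, -3], 6.5]
    - [[0, 0, 0], [0, 0, -2], 6.5]
    - [[0, 0, 0], [0, 0, 0], 6.5]

```text
time: 12.0
position: [0.4674, -0.1434, 0.227]
tcp_rot: [0.766, 0.643, 0.002, 0.004]
wrist_force: [0.3, -0.5, -0.2]
width: 0.761
finger_force: 0.0
```

```bash
python3 -c "
from h import *
go(.417,-.235,.22)"
```

```text
t 12.0 pos [ 0.4674 -0.1434  0.227 ] shift cm [-9.89 -3.4   0.68] turn u [0.09 0.02 0.01] F [ 0.3 -0.5 -0.2] w 0.761 ff 0.0
```

Emit:
jog_arm:
  deltas:
    - [[0, 0, 0], [-2, -0.7, 0], 0]
    - [[0, 0, 0], [-2, -0.7, 0], 0]
    - [[0, 0, 0], [-2, -0.7, 0], 0]
    - [[0, 0, 0], [-2, -0.7, 0], 0]
    - [[0, 0, 0], [-2, -0.6, 0], 0]
    - [[0, 0, 0], [0, 0, 0], 0]
    - [[0, 0, 0], [0, 0, 0], 0]
    - [[0, 0, 0], [0, 0, 0], 0]

```text
time: 12.8
position: [0.4143, -0.2345, 0.2218]
tcp_rot: [0.766, 0.643, 0.0, -0.0]
wrist_force: [-0.1, -0.2, 0.5]
width: 0.002
finger_force: 0.0
```

```bash
python3 -c "
from h import *
go(.417,-.235,.13); snap('scene','s3'); t=snap('top','t3'); s=load('top0')
for p in [(698,362),(695,365)]: print('lever',ray(s,(p[0]+.5)/4+149.5,(p[1]+.5)/4+159.5,.092))
q=load('s3'); print('lid expected px scene',proj(q,(.4645,-.142,.108)),'top',proj(t,(.4645,-.142,.108)))
a=cv2.imread('pics/s3.png')[150:270,240:400]; b=cv2.imread('pics/t3.png')[180:300,220:380]
cv2.imwrite('pics/c5.png',cv2.resize(np.hstack([a,b]),None,fx=2.5,fy=2.5,interpolation=2))"
```

```text
t 12.8 pos [ 0.4143 -0.2345  0.2218] shift cm [-0.01  0.28  9.18] turn u [-0.01 -0.01  0.02] F [-0.1 -0.2  0.5] w 0.002 ff 0.0
lever [ 0.41853457 -0.23679272  0.092     ]
lever [ 0.41648706 -0.23468987  0.092     ]
lid expected px scene [[300.12387299 217.63218881]] top [[289.68505721 233.27034071]]
```

View pics/c5.png

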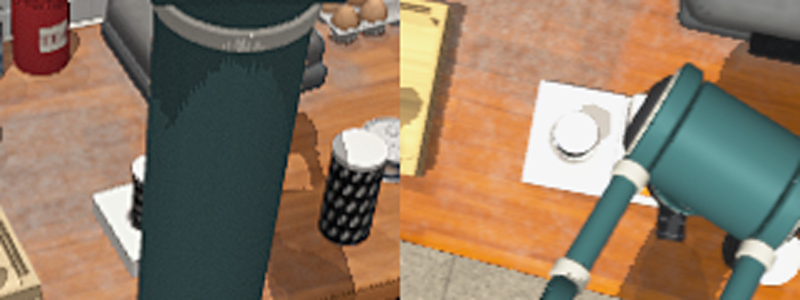

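The drum stands upright in the well, with its lid at top pixel (290,233) as predicted. Now the lever.

Emit:
jog_arm:
  deltas:
    - [[0, 0, 0], [0, 0.3, 2], 0]
    - [[0, 0, 0], [0, 0, 2], 0]
    - [[0, 0, 0], [0, 0, 2], 0]
    - [[0, 0, 0], [0, 0, 2], 0]
    - [[0, 0, 0], [0, 0, 1.5], 0]
    - [[0, 0, 0], [0, 0, 0], 0]
    - [[0, 0, 0], [0, 0, 0], 0]

```text
time: 13.6
position: [0.4174, -0.2352, 0.1273]
tcp_rot: [0.765, 0.644, -0.0, -0.0]
wrist_force: [-0.7, 0.3, 0.3]
width: -0.0
finger_force: 0.0
```

```bash
python3 -c "
from h import *
go(.417,-.235,.081)"
```

```text
t 13.6 pos [ 0.4174 -0.2352  0.1273] shift cm [ 0.01 -0.04  4.63] turn u [-0.01 -0.    0.02] F [-0.7  0.3  0.3] w -0.0 ff 0.0
```

Emit:
jog_arm:
  deltas:
    - [[0, 0, 0], [0, 0, 0.8], 0]
    - [[0, 0, 0], [0, 0, 0.6], 0]
    - [[0, 0, 0], [0, 0, 0.4], 0]
    - [[0, 0, 0], [0, 0, 0.3], 0]
    - [[0, 0, 0], [0, 0, 0], 0]
    - [[0, 0, 0], [0, 0, 0], 0]

```text
time: 14.2
position: [0.4175, -0.2358, 0.1068]
tcp_rot: [0.766, 0.643, 0.0, 0.0]
wrist_force: [-1.6, 1.3, 5.1]
width: -0.001
finger_force: 2.4
```

Emit:
jog_arm:
  deltas:
    - [[0, 0, 0], [0, 0, 0.4], 0]
    - [[0, 0, 0], [0, 0, 0.4], 0]
    - [[0, 0, 0], [0, 0, 0.4], 0]
    - [[0, 0, 0], [0, 0, 0.4], 0]
    - [[0, 0, 0], [0, 0, 0.2], 0]
    - [[0, 0, 0], [0, 0, 0], 0]
    - [[0, 0, 0], [0, 0, 0], 0]

```text
time: 14.9
position: [0.4176, -0.2359, 0.0887]
tcp_rot: [0.766, 0.643, 0.0, 0.0]
wrist_force: [-1.3, 1.2, 6.8]
width: 0.0
finger_force: 3.8
```

Emit:
jog_arm:
  deltas:
    - [[0, 0, 0], [0, 0, 0.3], 0]
    - [[0, 0, 0], [0, 0, 0.2], 0]
    - [[0, 0, 0], [0, 0, 0.2], 0]
    - [[0, 0, 0], [0, 0, 0.1], 0]
    - [[0, 0, 0], [0, 0, 0], 0]
    - [[0, 0, 0], [0, 0, 0], 0]
    - [[0, 0, 0], [0, 0, 0], 0]

```text
time: 15.6
position: [0.4176, -0.2359, 0.0806]
tcp_rot: [0.766, 0.643, 0.0, 0.0]
wrist_force: [-0.5, 1.6, 6.4]
width: 0.002
finger_force: 3.4
```

```bash
python3 -c "
from h import *
for i in range(3): t=snap('top','t4'); go(.417,-.235,.081)
print(proj(t,(.4645,-.142,.108)))
b=cv2.imread('pics/t4.png')[150:310,200:400]
cv2.imwrite('pics/c6.png',cv2.resize(b,None,fx=3,fy=3,interpolation=2))"
```

```text
t 15.65 pos [ 0.4176 -0.2359  0.0806] shift cm [ 0.08 -0.07 -0.04] turn u [0.01 0.   0.01] F [-1.1  1.6  6.5] w -0.002 ff 3.4
t 15.7 pos [ 0.4176 -0.2359  0.0806] shift cm [ 0.08 -0.08 -0.04] turn u [0.01 0.   0.01] F [-1.  2.  7.] w -0.001 ff 3.4
t 15.75 pos [ 0.4176 -0.2359  0.0806] shift cm [ 0.08 -0.07 -0.04] turn u [0.01 0.   0.01] F [-0.7  1.5  5.8] w 0.004 ff 3.4
[[289.68505721 233.27034071]]
```

View pics/c6.png

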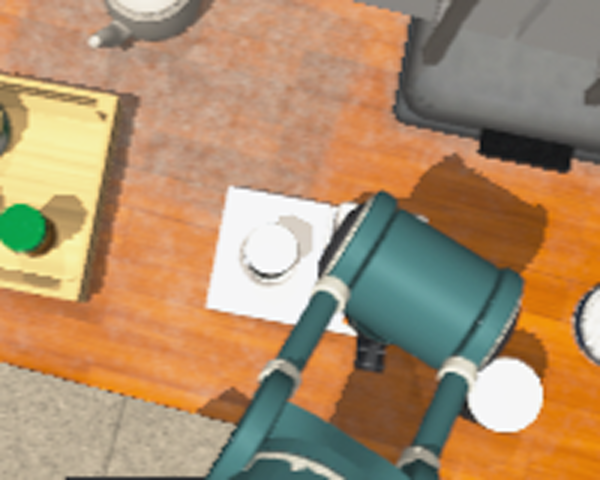

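The drum is seated at crop (270,250) and the crate neighbours are in place. The lever is at about 30 mm of travel and 6.5 N, which fits the third step. Handing in.

```bash
python3 -c "
from bench import job
print(job.close_job())"
```

```text
the job is handed in; nothing more can be done
None
```

I handed the job in at about 16 s: the smaller drum stands upright in the mixer's well, let go, and the lever is held at about 30 mm of travel (third step) with about 6.5 N; the hand-in returned no verdict.

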